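Gauge the divider slot of a brush-display rail

ROBOT

A 6-joint arm with a two-finger parallel gripper is mounted at the origin on the work surface. World frame = base frame: x ahead of the robot, y to its left, z up, the work surface at z = 0. Lengths are in mm, angles in rad, forces in N, time in s.
With the tool pointing down it reaches from about 325 to 875 mm from the base axis. Payload 4.4 kg.
Tool frame: the origin (TCP) lies at the very end of the fingers, on their centre line; the grasp point (between the pads) lies 19 mm behind it; z points along the fingers, y is the line along which they close (so a half turn about z gives the same grasp; the last joint's range is limited). The gripper opens to 85 mm and grips with 20 to 120 N. Pads are 22 mm wide; open, the fingers measure 114 mm over their backs; the gripper's body (76 mm by 85 mm) begins 54 mm behind the grasp point. The pads swing forward as they close: fully open they stand 13 mm farther back than shut.
Start: joints at [1.083, 0.207, 1.542, -0, 1.393, -0.15], TCP at [190.572, 542.503, 231.282] pointing down, gripper open.
Joint ranges: [-2.73, 2.73], [-0.86, 2.22], [0.23, 2.46], [-1.11, 4.25], [0.08, 2.63], [-2.82, 2.82]. Speed limits (rad/s): [2.79, 2.79, 3.14, 3.14, 3.14, 3.14].

INTERFACE

Orientations are given as a unit quaternion [x, y, z, w].
In Python, from cell import env, solver, sense, optics, find_in gives the robot as it stands. Calls block until the motion is done:
- env.goto(position, orientation): joint-space move of the TCP to a pose.
- env.line_to(position, v=150, orientation=None): straight line of the TCP; orientation=None keeps the orientation; v is the mean speed in mm/s.
- env.move_j(angles): joint-space move.
- env.grip(opening, grip_force=None): finger opening in mm; grip_force is the grip in N (None keeps the last); returns when the fingers have stopped.
- env.sleep(seconds).
- solver.ik(position, orientation): joint angles nearest the present ones, or None.
- sense(): the state.
- optics.snapshot(name): name is "scene" or "side" or "wrist"; returns (picture, depth): 480x640x3 uint8, red, green, blue; 480x640 float32, mm along the optical axis (not along the pixel's ray), 0 where there is no reading.
- optics.camera_params(name): a dict with "camera_matrix" (3x3 intrinsics, pixels), "dist" ([k1, k2, p1, p2, k3] as OpenCV has them; the pictures are not rectified), "rvec" (rotation vector, rad) and "tvec" (3), from world to camera coordinates, as OpenCV has them; the wrist camera has in their place "tool_from_camera" (4x4, takes a point from camera to tool coordinates, whose origin is the TCP and whose axes are the flange's). Camera axes: x right, y down, z forward; pixel columns grow to the right and rows downward; lengths in mm; the calibration is good to about 2 mm. A picture is of the moment at which its call begins: read the wrist's pose just before it. camera_params takes no time and is no camera call.
A pose or a line that the arm cannot do raises env.IKError and nothing moves.
- env.close_job(): hands the job in; it is judged then, once.
Trained networks look in the newest picture that a camera, given by its name, has taken for a name from the list of things; names that differ only in an ending like _2 or _b are one class to them, and where a whole thing is asked for, a point or a joint stands for the part that bears it (a point fixed in the world has none). Each returns a list of dicts, best first, with "p" (0 to 1); they miss things now and then, are a little off and sometimes report something else, mostly with a low value. They report only what shows in the picture. A call takes as long as a camera call. They do not tell look-alikes from the thing itself.
- find_in(camera, query): "position" ([x, y, z] in mm, in world coordinates, good to about 4 mm: the middle of the surface that is visible of it).
The state is a dict: "time_s": time; "joints": joint angles; "qvel": joint speeds; "joint_efforts": joint torques, N m; "eef_pos": TCP position; "ee_rot": TCP orientation; "ft_force": force on the tool from outside, world axes, zero at the start; "torque": the same for the moment, N m; "finger_gap": finger opening in mm; "gripper_force": force on a finger pad.
Only numpy, scipy, OpenCV 4.12 (cv2) and the standard library are available. Lean on these libraries where they do the work, as an engineer would, in place of code of your own. Each camera call takes 0.05 s, during which the arm holds its last target. There are 200 camera calls.

TASK

One of these two display rails has a 13 mm deep divider slot, the other only 7 mm: find the deep one with the depth gauge. Lay the gauge's foot across a rail with the sprung probe in the slot, press it down until the foot sits flat on the rail (some 10 N on the rail, never over 25 N), hold it still for a second and read the depth; if it is the shallow slot, do the same on the other rail. Leave the gauge standing flat in the deep slot to mark that rail, let go of it, and leave the brush pot, paint jar and brush where they are.

Things in the scene. Friction and masses are not known exactly. Their poses are not given: they have to be found in the camera images.
- gauge_grip (a point): centre of the depth gauge's grey upright block (26 x 26 mm in plan, from 10 to 66 mm above the underside of the foot), where to grip it, fingers closing along the gauge's y; this point is 42 mm above the underside of the foot. Gauge: 0.57 to 0.66 kg. A dial 32 mm across sticks out 8 mm on its -x side, 46 mm up. It may be used turned half round.
- gauge_foot (a point): centre of the underside of the gauge's flat steel foot (30 mm along x, 56 mm along y, 10 mm thick). z points up along the probe; y, the foot's long side, is laid across the slot so that the foot rests on both lands. The probe, a round steel rod 5 mm thick with a ball end, sticks out 18 mm below this point when free.
- probe (a joint): how far the probe is pushed in, m: 0 = fully out, 0.018 = flush with the foot. Its spring gives 2 N at first touch and 0.5 N more per mm; the gauge's weight (5.6 to 6.5 N) holds it flat in the deep slot only. With the foot flat on the lands, slot depth = 18 mm minus it: it is 5 mm in the deep slot, 11 in the shallow, 17 on the insert beside the slot. Its dark cap rises from the top by as much.
- rail_p: one display rail: an aluminium channel with closed ends, fixed to the counter, 140 mm long (its x), 56 mm wide (y), 36 mm high; origin at the centre of its underside, z up. Its flat top edges (lands), 15 mm wide along both long sides, are at height 36 mm. Its twin is the same outside; one slot is 13 mm deep below the lands, the other 7 mm; which is which is not known.
- rail_q: the other display rail: an aluminium channel with closed ends, fixed to the counter, 140 mm long (its x), 56 mm wide (y), 36 mm high; origin at the centre of its underside, z up. Its flat top edges (lands), 15 mm wide along both long sides, are at height 36 mm. Its twin is the same outside; one slot is 13 mm deep below the lands, the other 7 mm; which is which is not known.
- rail_p_top (a point): middle of the top of rail_p, level with the lands, 36 mm above its underside. Between the lands, 1 mm below them, lies a white insert with one straight slot, 8 mm wide, 128 mm long, parallel to the rail's x. The insert was fitted by eye: the slot's centre line lies anywhere up to 4 mm to either side (y) of the rail's centre line and of this point.
- rail_q_top (a point): middle of the top of rail_q, level with the lands, 36 mm above its underside. Between the lands, 1 mm below them, lies a white insert with one straight slot, 8 mm wide, 128 mm long, parallel to the rail's x. The insert was fitted by eye: the slot's centre line lies anywhere up to 4 mm to either side (y) of the rail's centre line and of this point.
- stand: the gauge's wooden block, fixed, 70 x 70 x 26 mm high, with a square well of 20 x 20 mm right through its middle, in which the probe hangs while the foot rests on the top; origin at the centre of the underside, z up. The gauge starts here with its axes parallel to the block's.
- brush_pot: white pot of brushes, 72 mm across and 100 mm high, brushes up to 195 mm; origin at the centre of the underside; a bystander.
- paint_jar: jar with a lid, 60 mm across, 70 mm high; origin at the centre of the underside; a bystander.
- flat_brush: flat brush lying on the counter, 180 mm long along its x, 42 mm wide; origin under its middle; a bystander.
Things that resemble listed ones, but are neither listed nor needed, are in the scene too. Leave any pink look-alike of the part that bears gauge_grip alone.

How it is judged:
By the outcome, as a careful person would: the job done as asked, in the order asked, and still so for the second after the job is handed in, with the robot touching nothing.
It also fails if it takes over 58 s, if anything falls off the work surface, if the arm or the gripper's body presses on something with over 40 N, if the wrist force passes 120 N, or if a joint passes its speed limit or range.

## Working session

There is one attempt and no reset: what is moved stays moved. The work goes in short steps, each a Python script; the robot and the scene stay as the last script left them, time stands still between calls to the robot, and variables do not carry over. Pictures are saved under pics/ and viewed, at most 10 in all, crops included, and the job is handed in when it is done.

```bash
mkdir -p pics; ls; cat > h.py <<'E'
import numpy as np, cv2
from cell import env, solver, sense, optics, find_in
from scipy.spatial.transform import Rotation as R
def snap(n,f=None):
    s=sense(); im,d=optics.snapshot(n)
    if f: cv2.imwrite('pics/'+f,im[:,:,::-1])
    return im,d,s
def cam(n,s=None):
    p=optics.camera_params(n); K=np.array(p["camera_matrix"]);D=np.array(p["dist"],float)
    if "rvec" in p:
        Rm=cv2.Rodrigues(np.array(p["rvec"],float))[0]; t=np.array(p["tvec"],float).ravel()
        return K,D,Rm.T,-Rm.T@t
    T=np.array(p["tool_from_camera"]); Rt=R.from_quat(s["ee_rot"]).as_matrix()
    return K,D,Rt@T[:3,:3],Rt@T[:3,3]+np.array(s["eef_pos"])
def rays(n,px,s=None):
    K,D,Rm,c=cam(n,s)
    u=cv2.undistortPoints(np.array(px,float).reshape(-1,1,2),K,D).reshape(-1,2)
    return c,np.c_[u,np.ones(len(u))]@Rm.T
def onz(n,px,z,s=None):
    c,r=rays(n,px,s); return c+r*((z-c[2])/r[:,2])[:,None]
def cloud(n,d,s=None):
    h,w=d.shape; v,u=np.mgrid[:h,:w]
    c,r=rays(n,np.c_[u.ravel(),v.ravel()],s)
    return (c+r*d.reshape(-1,1)).reshape(h,w,3)
E
python3 - <<'E'
from h import *
for n in("scene","side"):
    snap(n,n+'0.png')
    for q in("gauge_grip","gauge_foot","rail_p","rail_q","stand","brush_pot","paint_jar","flat_brush"):
        print(n,q,[(np.round(x["position"]).tolist(),round(x["p"],2)) for x in find_in(n,q)][:4])
print(sense())
E
```

```text
pics
scene gauge_grip [([532.0, 411.0, 28.0], 0.77)]
scene gauge_foot [([490.0, 276.0, 62.0], 0.89), ([537.0, 413.0, 24.0], 0.68)]
scene rail_p [([510.0, -176.0, 32.0], 0.98), ([490.0, 31.0, 38.0], 0.59), ([502.0, 271.0, 20.0], 0.52)]
scene rail_q [([510.0, -176.0, 32.0], 0.98), ([490.0, 31.0, 38.0], 0.59), ([502.0, 271.0, 20.0], 0.52)]
scene stand [([501.0, 270.0, 23.0], 0.76)]
scene brush_pot [([621.0, -328.0, 89.0], 0.63)]
scene paint_jar [([480.0, -354.0, 59.0], 0.88)]
scene flat_brush []
side gauge_grip [([527.0, 421.0, 28.0], 0.69), ([478.0, 300.0, 77.0], 0.66)]
side gauge_foot [([522.0, 425.0, 29.0], 0.67), ([477.0, 302.0, 73.0], 0.64)]
side rail_p [([497.0, -137.0, 31.0], 0.95), ([473.0, 69.0, 37.0], 0.67)]
side rail_q [([497.0, -137.0, 31.0], 0.95), ([473.0, 69.0, 37.0], 0.67)]
side stand [([482.0, 307.0, 31.0], 0.73)]
side brush_pot [([602.0, -304.0, 90.0], 0.76)]
side paint_jar [([461.0, -328.0, 43.0], 0.71), ([480.0, 306.0, 28.0], 0.67)]
side flat_brush [([693.0, -66.0, 14.0], 0.98)]
{'time_s': 0.9, 'joints': array([ 1.08252988e+00,  2.06584632e-01,  1.54148480e+00, -6.13482976e-06,
        1.39348575e+00, -1.50467328e-01]), 'qvel': array([ 0.00094271, -0.0007972 , -0.00015444,  0.00070963,  0.00119544,
        0.0010164 ]), 'joint_efforts': array([ 1.36726985e-04, -3.83043730e+01, -2.91972792e+01, -1.76825633e-04,
        8.32451387e-04, -2.05949178e-06]), 'eef_pos': array([190.56316901, 542.51937162, 231.2976315 ]), 'ee_rot': array([1.68097136e-01, 9.85770436e-01, 1.68425808e-05, 8.74975965e-06]), 'ft_force': array([-0.39078176,  0.5828912 , -0.53247351]), 'torque': array([-0.03404965, -0.05980046, -0.03632716]), 'gripper_force': 0.0, 'finger_gap': 85.30958832171386}
```

View pics/scene0.png

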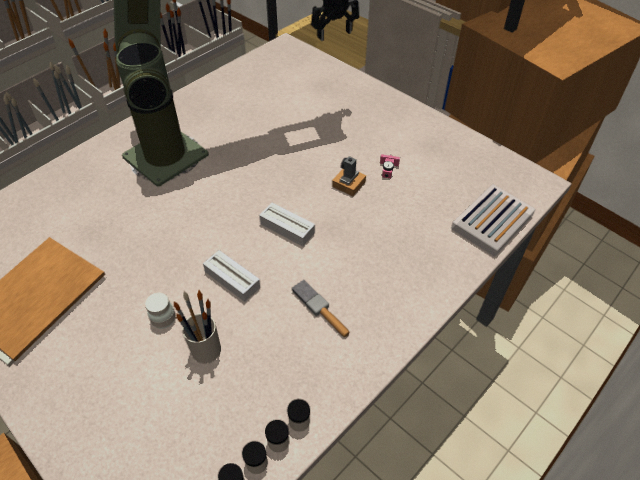

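View pics/side0.png

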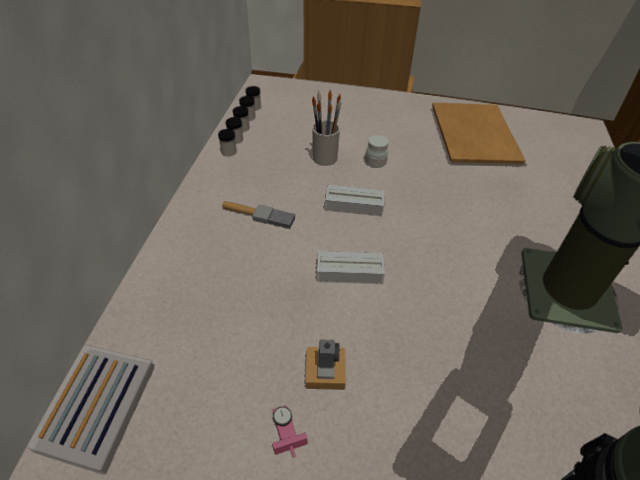

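```bash
python3 - <<'E'
from h import *
print(np.round(optics.camera_params("wrist")["tool_from_camera"],3).tolist())
for n in("scene","side"): print(n,np.round(cam(n)[3]),onz(n,[[348,185],[287,215],[231,265]] if n=="scene" else [[326,367],[350,260],[355,192]],30).round().tolist())
env.goto([440,290,300],[0,1,0,0])
im,d,s=snap("wrist","w1.png"); P=cloud("wrist",d,s); np.savez('w1.npz',im=im,P=P,d=d)
print(s["time_s"],s["eef_pos"],s["ee_rot"])
for q in("gauge_grip","gauge_foot","stand"):
    print(q,[(np.round(x["position"]).tolist(),round(x["p"],2)) for x in find_in("wrist",q)][:4])
E
```

```text
[[-0.001, -0.946, -0.323, 83.263], [1.0, -0.0, -0.0, 0.453], [0.0, -0.323, 0.946, -142.123], [0.0, 0.0, 0.0, 1.0]]
scene [1193. -586. 1108.] [[506.0, 262.0, 30.0], [464.0, 67.0, 30.0], [482.0, -143.0, 30.0]]
side [435. 677. 783.] [[482.0, 296.0, 30.0], [478.0, 43.0, 30.0], [498.0, -174.0, 30.0]]
2.2583 [439.52018965 290.55469999 299.74589518] [-3.10953164e-04  9.99999895e-01  1.39648762e-04 -3.06866228e-04]
gauge_grip [([474.0, 291.0, 85.0], 0.94), ([523.0, 414.0, 28.0], 0.55)]
gauge_foot [([475.0, 289.0, 84.0], 0.79), ([522.0, 415.0, 28.0], 0.72)]
stand [([461.0, 289.0, 26.0], 0.94)]
```

View pics/w1.png

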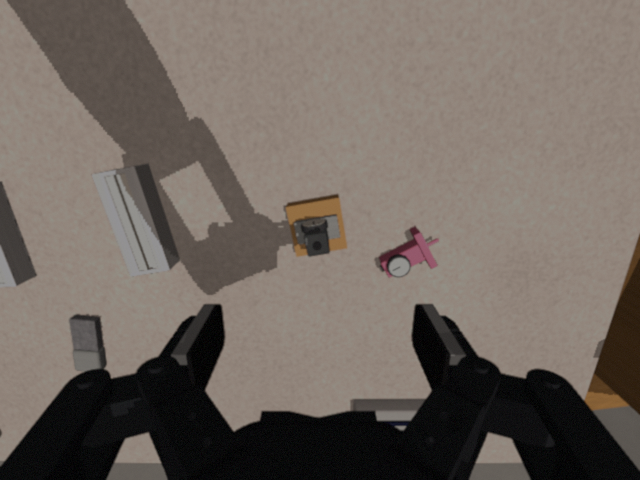

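```bash
cat >> h.py <<'E'
def rect(Q):
    (c,sz,a)=cv2.minAreaRect(Q[:,:2].astype(np.float32)); return np.round(c,1),np.round(sz,1),round(a,1)
def sel(P,x0,x1,y0,y1,z0,z1):
    m=(P[...,0]>x0)&(P[...,0]<x1)&(P[...,1]>y0)&(P[...,1]<y1)&(P[...,2]>z0)&(P[...,2]<z1); return m
E
python3 - <<'E'
from h import *
f=np.load('w1.npz');P=f['P']
t=P[sel(P,380,440,200,260,-20,20)];print('table z',np.median(t[:,2]),t[:,2].std())
for nm,b in dict(stand=(400,560,230,350,22,31),top=(400,560,230,350,88,96),cap=(400,560,230,350,96,140),foot=(400,560,230,350,33,39),rail=(380,580,-20,110,32,40)).items():
    Q=P[sel(P,*b)]; print(nm,len(Q),rect(Q) if len(Q) else '',Q.mean(0).round(1),Q.min(0).round(1),Q.max(0).round(1))
im=f['im'][170:280,270:460,::-1]; cv2.imwrite('pics/c1.png',cv2.resize(im,None,fx=4,fy=4,interpolation=cv2.INTER_CUBIC))
E
```

```text
table z -0.6580687938241851 0.8386338541693136
stand 1466 (array([482.9, 289. ]), array([70.8, 70.1]), 10.0) [474.  288.8  25.4] [442.1 248.6  22.3] [523.1 328.7  30.7]
top 502 (array([479. , 288.3]), array([32.5, 26.1]), 10.7) [481.6 289.1  91.6] [463.2 275.3  88. ] [497.2 303.6  96. ]
cap 1 (array([478., 290.]), array([0., 0.]), 0.0) [478.  290.   96.2] [478.  290.   96.2] [478.  290.   96.2]
foot 428 (array([482.6, 289. ]), array([30.2, 55.9]), 10.3) [481.4 292.2  35.4] [463.6 259.1  33.1] [501.4 318.3  37.8]
rail 4178 (array([475.5,  52.4]), array([139.8,  58.6]), 9.6) [472.   52.5  35. ] [402.2  12.8  32. ] [547.5  92.3  38.2]
```

View pics/c1.png

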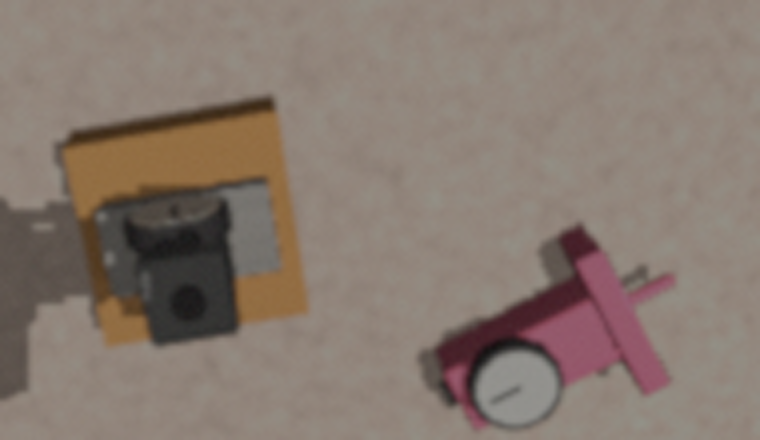

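```bash
cat >> h.py <<'E'
def q(yaw): return (R.from_euler('z',yaw,degrees=True)*R.from_quat([0,1,0,0])).as_quat()
def fwd(yaw): return np.array([np.cos(np.radians(yaw)),np.sin(np.radians(yaw)),0])
E
python3 - <<'E'
from h import *
for k,c,yaw in((1,[475.5,52.4,180],9.6),(2,[500,-155,180],9.6)):
    env.goto(np.array(c)-10*fwd(yaw),q(yaw))
    im,d,s=snap("wrist",f"r{k}.png"); P=cloud("wrist",d,s); np.savez(f'r{k}.npz',im=im,P=P,d=d,pos=s["eef_pos"],rot=s["ee_rot"])
    Q=P[sel(P,c[0]-110,c[0]+110,c[1]-70,c[1]+70,33,40)]; print(s["time_s"],s["eef_pos"],rect(Q),np.median(Q[:,2]))
a,b=[cv2.imread(f'pics/r{k}.png')[60:400,140:500] for k in(1,2)]
cv2.imwrite('pics/r12.png',np.hstack([a,b]))
E
```

```text
3.5083 [466.32776121  51.35427496 180.71029284] (array([475.1,  51.8]), array([139.6,  56. ]), 9.6) 35.08868137575206
4.4083 [ 490.27275821 -155.37391402  179.99794831] (array([ 496.4, -158.6]), array([140.4,  56.1]), 4.1) 35.084231665392196
```

View pics/r12.png

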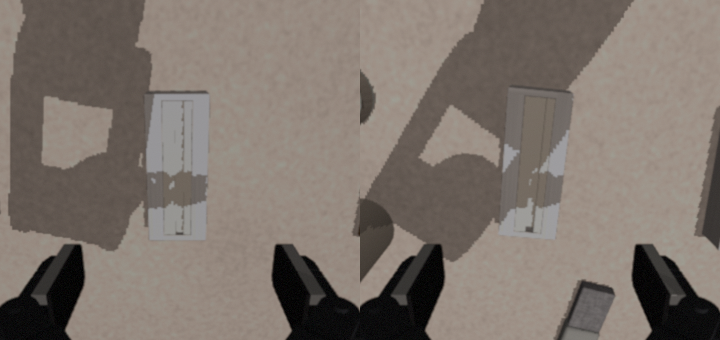

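```bash
python3 - <<'E'
from h import *
for k,c,yaw in((1,[475.1,51.8],9.6),(2,[496.4,-158.6],4.1)):
    f=np.load(f'r{k}.npz');P=f['P'];D=P-[c[0],c[1],0];x=fwd(yaw)
    u=D@x; v=D@[-x[1],x[0],0]
    g=f['im'].mean(2)
    for lo,hi in((-58,-20),(-20,20),(20,58)):
        print(k,lo,hi)
        m=(u>lo)&(u<hi)
        print(' z',[(b,np.median(P[...,2][m&(abs(v-b)<.5)]).round(1)) for b in range(-14,15)])
    # slot floor points
    m=(abs(u)<60)&(abs(v)<12)&(P[...,2]<31.5)&(P[...,2]>15); print(m.sum(),np.percentile(v[m],[5,50,95]),np.polyfit(u[m],v[m],1) if m.sum()>5 else '')
    K,_,_,cc=cam("wrist",dict(ee_rot=f['rot'],eef_pos=f['pos'])); print('cam v',(cc-[c[0],c[1],0])@[-x[1],x[0],0],K[0,0])
ims=[]
for k,r in((1,(145,305,275,365)),(2,(140,305,270,370))):
    im=np.load(f'r{k}.npz')['im'][r[0]:r[1],r[2]:r[3],::-1]; ims.append(cv2.resize(im,(390,600),interpolation=cv2.INTER_CUBIC))
cv2.imwrite('pics/r12c.png',np.hstack(ims))
E
```

```text
1 -58 -20
 z [(-14, np.float64(273.1)), (-13, np.float64(273.1)), (-12, np.float64(273.5)), (-11, np.float64(273.6)), (-10, np.float64(274.8)), (-9, np.float64(267.7)), (-8, np.float64(264.7)), (-7, np.float64(260.3)), (-6, np.float64(36.0)), (-5, np.float64(259.5)), (-4, np.float64(261.4)), (-3, np.float64(261.6)), (-2, np.float64(260.0)), (-1, np.float64(262.1)), (0, np.float64(260.2)), (1, np.float64(29.2)), (2, np.float64(260.7)), (3, np.float64(262.6)), (4, np.float64(260.6)), (5, np.float64(260.2)), (6, np.float64(260.5)), (7, np.float64(259.6)), (8, np.float64(35.8)), (9, np.float64(259.0)), (10, np.float64(263.1)), (11, np.float64(267.0)), (12, np.float64(268.4)), (13, np.float64(274.0)), (14, np.float64(274.2))]
1 -20 20
 z [(-14, np.float64(257.8)), (-13, np.float64(257.5)), (-12, np.float64(259.0)), (-11, np.float64(259.6)), (-10, np.float64(260.8)), (-9, np.float64(260.9)), (-8, np.float64(261.6)), (-7, np.float64(262.2)), (-6, np.float64(262.3)), (-5, np.float64(262.4)), (-4, np.float64(262.4)), (-3, np.float64(262.2)), (-2, np.float64(262.9)), (-1, np.float64(262.7)), (
[... 2752 characters left out ...]
at64(34.5)), (-9, np.float64(34.6)), (-8, np.float64(34.2)), (-7, np.float64(34.3)), (-6, np.float64(34.4)), (-5, np.float64(34.4)), (-4, np.float64(34.3)), (-3, np.float64(34.3)), (-2, np.float64(22.7)), (-1, np.float64(22.6)), (0, np.float64(22.3)), (1, np.float64(22.6)), (2, np.float64(22.3)), (3, np.float64(22.6)), (4, np.float64(22.1)), (5, np.float64(22.4)), (6, np.float64(33.9)), (7, np.float64(34.4)), (8, np.float64(34.5)), (9, np.float64(34.3)), (10, np.float64(34.5)), (11, np.float64(34.5)), (12, np.float64(34.4)), (13, np.float64(34.9)), (14, np.float64(35.5))]
1074 [-1.91973286  1.78825789  5.48445386] [-3.36602537e-04  1.76906123e+00]
cam v -4.1590081672466885 331.44248315923863
```

View pics/r12c.png

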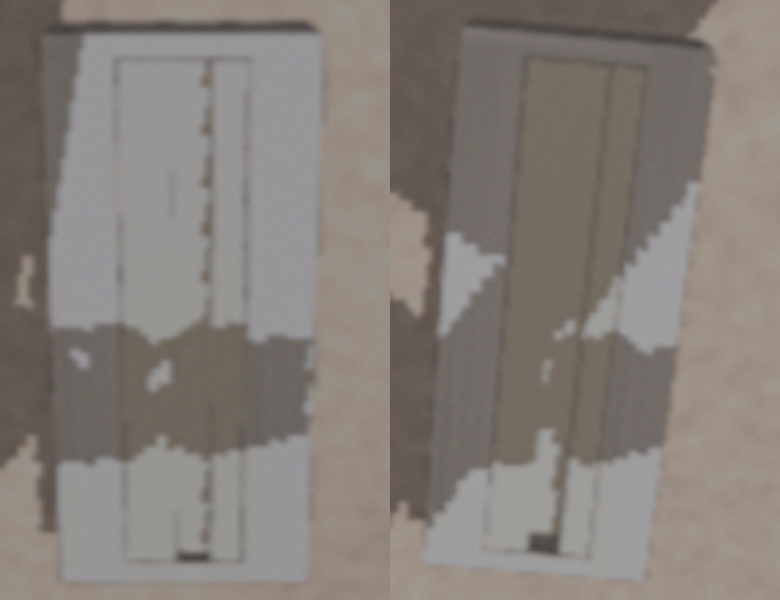

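The wrist view shows the slots right of centre in both rails (near (305,225)), about 7 mm deep in rail 1 and 13 mm in rail 2 by depth. The gauge must confirm that. Candidates were the grey gauge at (314,235), chosen because it stands on the block with its dial toward the robot, and the pink look-alike at (400,260), which I'll leave alone. Next I grasp the gauge.

```bash
python3 - <<'E'
from h import *
c=np.array([482.7,289,0.]); Y=10.2
env.goto(c+[0,0,160],q(Y)); env.line_to(c+[0,0,49],v=100); 
s=sense(); print(s["time_s"],s["eef_pos"],s["ft_force"])
env.grip(20,grip_force=60); s=sense(); print(s["time_s"],s["finger_gap"],s["gripper_force"],s["ft_force"],s["eef_pos"])
env.line_to(c+[0,0,56],v=30); env.line_to(c+[0,0,170],v=120); env.sleep(.3)
im,d,s=snap("wrist","g1.png"); P=cloud("wrist",d,s); np.savez('g1.npz',im=im,P=P,d=d,pos=s["eef_pos"],rot=s["ee_rot"])
print(s["time_s"],s["ft_force"],s["torque"],s["finger_gap"],s["eef_pos"])
Rt=R.from_quat(s["ee_rot"]).as_matrix(); T=(P-s["eef_pos"])@Rt  # tool coords
for nm,(a,b) in dict(foot=(10,17),block=(-30,9),tip=(24,45)).items():
    m=(abs(T[...,0])<60)&(abs(T[...,1])<40)&(T[...,2]>a)&(T[...,2]<b); Q=T[m]
    print(nm,m.sum(), Q.min(0).round(1),Q.max(0).round(1),Q.mean(0).round(1), rect(Q) if len(Q) else '')
cv2.imwrite('pics/g1c.png',cv2.resize(im[180:440,200:440,::-1],None,fx=2.2,fy=2.2))
E
```

```text
7.35 [483.47504046 289.3238958   49.845807  ] [-0.14575115  0.9596701   0.348421  ]
7.925 25.539303307237123 60.30918896198273 [0.40512164 1.39543836 0.93642508] [482.9368207  289.26335293  49.32202042]
9.7083 [ 0.53599104  0.69784931 -5.0842652 ] [-0.03870533  0.00701435  0.01036225] 25.326882993214614 [482.37827364 288.84515628 169.3330175 ]
foot 1887 [ -4.6 -27.9  10. ] [15.2 28.2 17. ] [ 9.4  0.1 14. ] (array([5.3, 0.2]), array([19.8, 56.2]), 0.1)
block 3021 [  5.4 -26.2 -30. ] [22.2 26.6  9. ] [ 15.3   0.2 -20.6] (array([13.9,  0.3]), array([16.6, 52.9]), 0.4)Traceback (most recent call last):
  File "<stdin>", line 12, in <module>
    return umr_minimum(a, axis, None, out, keepdims, initial, where)
ValueError: zero-size array to reduction operation minimum which has no identity
```

```bash
python3 - <<'E'
from h import *
Y=4.1; t=np.array([496.27,-156.97,0.])
env.goto(t+[0,0,130],q(Y)); env.line_to(t+[0,0,95],v=80); env.sleep(.4)
s=sense(); e=t-s["eef_pos"]; e[2]=0; print(s["time_s"],s["eef_pos"],e)
c=t+e; env.line_to(c+[0,0,84],v=60); env.sleep(.4)
F0=np.mean([sense()["ft_force"][2] for _ in range(3)]); s=sense(); print('F0',F0,s["eef_pos"],s["ft_force"],R.from_quat(s["ee_rot"]).as_matrix()[2].round(4))
z=80.; f=0
while z>65:
    env.line_to(c+[0,0,z],v=30); env.sleep(.05); s=sense(); f=s["ft_force"][2]-F0
    print(z,s["eef_pos"].round(2),round(f,2),s["ft_force"][:2].round(1))
    if f>1.5: break
    z-=1
print(sense()["time_s"])
E
```

```text
12.3917 [ 496.51416514 -157.12332406   95.38328636] [-0.24416514  0.15332406  0.        ]
F0 -5.985632143937479 [ 496.18374647 -156.91208058   84.18414739] [-0.24600205 -0.35363804 -5.98563214] [-3.e-04 -2.e-04 -1.e+00]
80.0 [ 495.81 -156.71   79.73] 0.5 [ 0.1 -0.2]
79.0 [ 496.02 -156.81   78.99] -0.58 [ 0.5 -0.6]
78.0 [ 495.99 -156.8    77.95] -0.61 [-0.8 -0.4]
77.0 [ 495.96 -156.77   76.93] 0.26 [ 0.5 -0.9]
76.0 [ 495.96 -156.79   75.93] 0.37 [ 0.1 -0.1]
75.0 [ 495.98 -156.79   74.94] -0.68 [0.8 0.1]
74.0 [ 495.97 -156.8    73.94] 0.34 [0.1 0.3]
73.0 [ 495.96 -156.8    72.94] -0.07 [-0.2  0.3]
72.0 [ 495.96 -156.77   71.93] -0.63 [-0.8  0.4]
71.0 [ 495.97 -156.78   70.92] 0.82 [0.7 0.3]
70.0 [ 495.97 -156.79   69.93] 0.33 [-0.2  0.5]
69.0 [ 495.97 -156.8    68.94] 0.01 [0.5 0.7]
68.0 [ 495.97 -156.8    67.92] 0.02 [ 1.1 -0.3]
67.0 [ 495.98 -156.8    66.95] -0.16 [-0.1 -0.8]
66.0 [ 495.99 -156.79   65.96] 0.63 [0.3 0. ]
17.6583
```

```bash
python3 - <<'E'
from h import *
c=np.array([496.03,-156.82,0.]); F0=-5.8
def f(): return np.mean([sense()["ft_force"][2] for _ in range(4)])-F0
z=65.
while z>55.5:
    env.line_to(c+[0,0,z],v=20); env.sleep(.04); s=sense(); F=f(); print(z,s["eef_pos"].round(2),round(F,2),s["torque"].round(2))
    if F>10.5: break
    z-=.8 if F<3 and z>61.5 else .3
env.sleep(1.5)
for n in("wrist",): im,d,s=snap(n,"h1.png")
np.savez('h1.npz',im=im,d=d,pos=s["eef_pos"],rot=s["ee_rot"])
print(s["time_s"],s["eef_pos"],f(),s["torque"],s["finger_gap"])
cv2.imwrite('pics/h1c.png',cv2.resize(im[150:480,200:440,::-1],None,fx=1.8,fy=1.8))
E
```

```text
65.0 [ 495.98 -156.78   64.94] -0.24 [ 0.04 -0.02  0.03]
64.2 [ 496.1  -156.86   64.24] -0.68 [-0.01  0.03  0.  ]
63.400000000000006 [ 496.22 -156.91   63.68] 2.63 [ 0.    0.03 -0.01]
62.60000000000001 [ 496.17 -156.89   62.73] 3.24 [ 0.07  0.09 -0.04]
62.30000000000001 [ 496.14 -156.88   62.38] 3.37 [-0.03  0.09  0.  ]
62.000000000000014 [ 496.16 -156.89   62.08] 3.27 [-0.    0.04 -0.01]
61.70000000000002 [ 496.12 -156.87   61.75] 3.15 [-0.02 -0.04  0.  ]
61.40000000000002 [ 496.12 -156.88   61.44] 3.15 [-0.02 -0.05  0.01]
61.10000000000002 [ 496.09 -156.87   61.13] 3.08 [ 0.01 -0.04 -0.05]
60.800000000000026 [ 496.08 -156.86   60.83] 3.13 [-0.05 -0.1  -0.03]
60.50000000000003 [ 496.11 -156.84   60.53] 4.06 [-0.03 -0.09 -0.  ]
60.20000000000003 [ 496.09 -156.85   60.24] 4.53 [ 0.   -0.11 -0.02]
59.900000000000034 [ 496.09 -156.85   59.95] 3.46 [-0.04 -0.1  -0.03]
59.60000000000004 [ 496.11 -156.85   59.65] 3.85 [-0.05 -0.14 -0.06]
59.30000000000004 [ 496.08 -156.86   59.33] 4.51 [-0.06 -0.14  0.  ]
59.00000000000004 [ 496.1  -156.85   59.3 ] 8.55 [ 0.02  0.14 -0.04]
58.700000000000045 [ 496.14 -156.88   59.32] 10.41 [ 0.14  0.3  -0.  ]
58.40000000000005 [ 496.13 -156.84   59.29] 12.79 [0.17 0.53 0.  ]
24.4083 [ 496.14451706 -156.84596426   59.29851121] 12.533195441663525 [ 0.19068692  0.45483482 -0.04170542] 25.515182262721634
```

View pics/h1c.png

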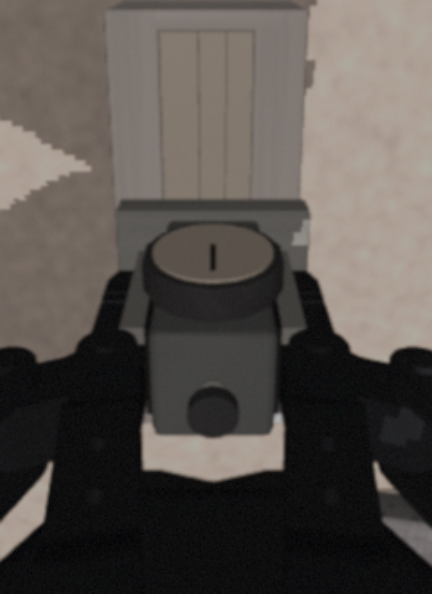

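The probe touched at TCP z ≈ 64.1 and the foot went flat at 59.3. It was pushed in about 4.9 mm, so the slot is 13 mm deep and this is the deep rail. It held 1.5 s at 12.5 N. The crop shows the foot square across both lands, with the cap at about (213,410). Releasing now.

```bash
python3 - <<'E'
from h import *
c=np.array([496.03,-156.82,0.])
env.line_to(c+[0,0,58.9],v=20); env.sleep(.2); s=sense(); print(s["ft_force"],s["torque"])
env.grip(85); env.sleep(.2); s=sense(); print(s["finger_gap"],s["ft_force"],s["eef_pos"])
env.line_to(c+[0,0,190],v=100); env.goto(c-15*fwd(4.1)+[0,0,230],q(4.1)); env.sleep(.3)
im,d,s=snap("wrist","k1.png"); P=cloud("wrist",d,s)-[496.4,-158.6,0]; x=fwd(4.1)
U=np.stack([P@x,P@[-x[1],x[0],0],P[...,2]],-1)
print(s["time_s"])
for nm,b in dict(foot=(-20,20,-35,35,41,49),top=(-30,30,-35,35,98,107)).items():
    Q=U[sel(U,*b)]; A=np.c_[Q[:,:2],np.ones(len(Q))]; print(nm,len(Q),rect(Q),'plane',np.linalg.lstsq(A,Q[:,2],rcond=None)[0].round(3),np.median(Q[:,2]))
L=U[sel(U,-65,-25,-26,26,33,39)]; print('lands',np.percentile(L[:,2],90))
im2,_,_=snap("side"); a=cv2.resize(im[120:360,220:420,::-1],(400,480)); b=cv2.resize(im2[120:300,290:420,::-1],(347,480))
cv2.imwrite('pics/k1c.png',np.hstack([a,b]))
E
```

```text
[-2.07996034  0.29741249  6.15149684] [ 0.092224    0.32094251 -0.01356451]
84.70927784609808 [0.46474643 0.60930409 0.97154857] [ 496.04157373 -156.8120084    58.8958845 ]
27.7667
foot 689 (array([-0.4,  1.7]), array([30. , 55.9]), 0.2) plane [2.4000e-02 1.0000e-03 4.5227e+01] 45.28931813594596
top 727 (array([-4.1,  1.4]), array([32.6, 25.5]), 0.7) plane [1.6000e-02 4.0000e-03 1.0128e+02] 101.30374865089954
lands 36.12163890391512
```

View pics/k1c.png

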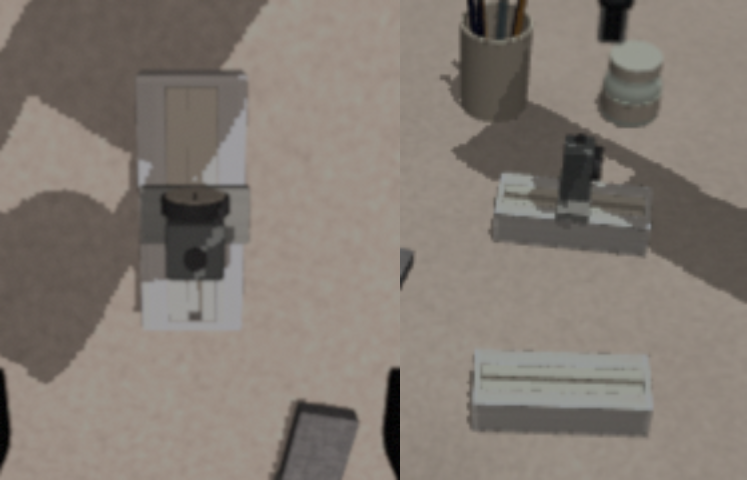

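The gauge stands on rail 2, foot across both lands, and the bystanders haven't moved. I'll check the foot for tilt once more before handing in.

```bash
python3 - <<'E'
from h import *
c=np.array([496.03,-156.82,0.])
env.goto(c-45*fwd(4.1)+[0,0,200],q(4.1)); env.sleep(.3)
x=fwd(4.1); Z=[]
for _ in range(6):
    im,d,s=snap("wrist"); P=cloud("wrist",d,s)-[496.4,-158.6,0]
    Z.append(np.stack([P@x,P@[-x[1],x[0],0],P[...,2]],-1))
U=np.median(Z,0)
def fit(nm,m):
    Q=U[m]; A=np.c_[Q[:,:2],np.ones(len(Q))]; p=np.linalg.lstsq(A,Q[:,2],rcond=None)[0]; r=Q[:,2]-A@p; k=abs(r)<2*r.std(); p=np.linalg.lstsq(A[k],Q[k,2],rcond=None)[0]; print(nm,len(Q),p.round(4),r.std().round(2))
v=abs(U[...,1]-1.6)
fit('foot sides',sel(U,-12,12,-40,40,42,49)&(v>15)&(v<26))
fit('top',sel(U,-6,11,-9,12,97,107))
w=abs(U[...,1]); fit('lands',sel(U,-66,66,-26,26,32,39)&(w>15)&(abs(U[...,0])>20))
print(sense()["time_s"])
E
```

```text
foot sides 428 [7.00000e-04 1.00000e-04 4.54276e+01] 0.3
top 355 [ 3.100000e-03 -6.000000e-04  1.014487e+02] 0.79
lands 1828 [-2.0000e-04 -2.0000e-04  3.5442e+01] 0.32
28.7583
```

The foot is flat: its slope is under 0.1 % and its top is 10.0 mm above the lands.

```bash
python3 -c "
from h import *
print(env.close_job())"
```

```text
the job is handed in; nothing more can be done
None
```

The job is handed in: the rail at about (496, -159) mm is the deep one (probe pushed in about 4.9 mm, so a 13 mm slot), and the gauge stands flat and released in it; the other rail did not need gauging.

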